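# Press the push nut onto an eyewear carousel's spindle

### The job

The turntable of the eyewear carousel is loose on its spindle. Take the red toothed push nut from the parts tray, set it over the spindle and press it straight down until it bites tight against the turntable's hub and squeezes the spring washers under the turntable about half-way, never flat, then let go. Press gently, do not ram it on off-centre, and leave the other things where they are.

Things in the scene. Friction and masses are not known exactly. Their poses are not given: they have to be found in the camera images.
- push_nut_center (a point): centre (half-way up, on the bore's axis) of the loose red push nut: a ribbed red collar, outside diameter 32 mm, height 28 mm, with a bore of 13 mm right through and a steel rim; it stands upright in one of the three places of the parts tray and weighs some 60 g. z is its axis, up
- push_nut_teeth (a point): point on the nut's axis between its four sprung steel teeth, 7 mm above its lower face. They slip down the spindle under a push of roughly 4 to 9 N (it varies) and bite when drawn up, so a nut held still tells no clear force. Their own squeeze totals some 25 N; over 45 N in all between nut and spindle, as when rammed on off-centre or askew, spoils it
- spindle_tip (a point): centre of the top of the carousel's upright plain steel spindle (fixed): diameter 10 mm, the top 8 mm tapered to 4.4 mm. z is up, along the spindle. The turntable's hub (aluminium, diameter 26 mm, standing 15 mm above the turntable) lies 34 to 52 mm below this point: how much is not known beforehand, it must be felt or seen. The round turntable is black, radius 95 mm, with white dividers 14 mm high from 59 mm outwards
- carousel (a joint): how far the turntable is pressed down on its spring washers, m: 0 as it starts, 0.008 when the washers are flat. It takes about 1.5 N to start and 1.5 N more for each mm, beyond what the teeth take. Good and tight is 0.0015 to 0.006, best 0.003 to 0.004
- parts_tray: fixed black tray with a grey floor, 150 mm (its x) by 290 mm (its y), 12 mm high, floor 5 mm thick and walls 5 mm; origin at the centre of its underside, on the table. The places are at y = -85, 0 and +85 mm in its frame
- thumb_nut: loose brass ring, diameter 30 mm, 14 mm high, in the parts tray: not to be disturbed. Origin at the centre of its underside
- spacer: loose aluminium ring, diameter 34 mm, 10 mm high, in the parts tray: not to be disturbed. Origin at the centre of its underside
- glasses_dark: loose pair of black glasses standing on the table, 130 mm wide, 43 mm high: leave alone. Origin under the bridge
- glasses_red: loose pair of red glasses standing on the table, 130 mm wide, 43 mm high: leave alone. Origin under the bridge
- phone: loose black phone on the papers, 72 by 147 by 8 mm: leave alone. Origin at the centre of its underside
- screwdriver: loose screwdriver, 130 mm long, lying on the table beyond the parts tray: leave alone
There are look-alikes about, which are no part of the job. Of the things shaped like the part that bears push_nut_center, the red one is meant.

How it is judged:
By the outcome, as a careful person would: the job done as asked, in the order asked, and still so for the second after the job is handed in, with the robot touching nothing.
It also fails if it takes over 72 s, if anything falls off the work surface, if the arm or the gripper's body presses on something with over 40 N, if the wrist force passes 120 N, or if a joint passes its speed limit or range.

### The arm

A 7-joint arm with a two-finger parallel gripper is mounted at the origin on the work surface. World frame = base frame: x ahead of the robot, y to its left, z up, the work surface at z = 0. Lengths are in m, angles in rad, forces in N, time in s.
With the tool pointing down it reaches from about 0.4 to 0.85 m from the base axis. Payload 4.5 kg.
Tool frame: the origin (TCP) lies on the centre line of the jaws, within the pads' length; the fingertips stand finger_overhang ahead of it and the grasp point (between the pads) is the TCP (finger_overhang is the distance from the TCP to the fingertips, in m); z points along the fingers, y is the direction in which the jaws open and shut (so a half turn about z gives the same grasp; the last joint's range is limited). The gripper opens to 85 mm and grips with 20 to 120 N. Pads are 22 mm wide; open, the fingers measure 114 mm over their backs; the gripper's body (76 mm by 85 mm) begins 54 mm behind the grasp point. The pads swing forward as they close: fully open they stand 13 mm farther back than shut.
Start: joints at [1.345, 0.689, -0.195, 1.565, 0.157, 0.902, -0.215], TCP at [0.161, -0.604, 0.25] pointing down, gripper open.
Joint ranges: [-3.01, 3.01], [-0.46, 2.08], [-1.47, 1.51], [0.13, 2.56], [-1, 4.14], [0.04, 2.09], [-2.66, 2.66]. Speed limits (rad/s): [2.57, 2.57, 3.14, 3.14, 3.14, 3.14, 3.14].

### API

Orientations are given as a unit quaternion [w, x, y, z].
In Python, from workcell import * gives the robot as it stands.
- The arm moves only by the tool carry_out, never from a script. Its argument "commands" is a list of rows, each a list of 3 entries, a list of its own where there are three numbers: the shift along the tool's x, y, z in cm, then the turn, a rotation vector about the tool's x, y, z in rad, then the finger opening in cm, from 0 to 8.54. In form: [[[x, y, z], [wx, wy, wz], grip], ...]. A call has 1 to 8 rows; each row shifts and turns the commanded pose from where the row before left it, along the tool's axes as they then stand; what a row does not reach is not made up. A row lasts 1/10 s, in which the tool goes at most 50 mm and 8.59 degrees, less where a joint would pass 70% of its speed; a pose out of reach is approached as far as the arm can. A call is refused whole if a number of a shift passes 5 or a number of a turn 0.15, either way. A call with a gripper value outside its range is refused whole. The fingers move at their own pace and stop on an object; the grip force is fixed at half the most. Time passes only in rows, so rows that do not move let the fingers close. It gives the time, the measured TCP pose, the force and the opening at its end, in the units of the state.
- get_state(): the state, without advancing time (a new reading comes with each control period).
- capture(name): name is "scene" or "side" or "wrist"; returns (picture, depth): 480x640x3 uint8, red, green, blue; 480x640 float32, m along the optical axis (not along the pixel's ray), 0 where there is no reading.
- get_calibration(name): a dict with "K" (3x3 intrinsics, pixels), "camera_from_world" (4x4, takes a point from world to camera coordinates); the wrist camera has in their place "mount" (4x4, takes a point from camera to tool coordinates, whose origin is the TCP and whose axes are the flange's). Camera axes: x right, y down, z forward; pixel columns grow to the right and rows downward; lengths in m; the calibration is good to about 2 mm. A picture is of the moment at which its call begins: read the wrist's pose just before it. get_calibration takes no time and is no camera call.
- sign_off(): hands the job in, once; it reports no verdict.
The state is a dict: "time_s": time; "q": joint angles; "qd": joint speeds; "joint_torque": joint torques, N m; "eef_pos": TCP position; "ee_rot": TCP orientation; "ft_force": force on the tool from outside, world axes, zero at the start; "wrist_torque": the same for the moment, N m; "finger_gap": finger opening in m.
Only numpy, scipy, OpenCV 4.12 (cv2) and the standard library are available. Lean on these libraries where they do the work, as an engineer would, in place of code of your own. Each camera call takes 0.05 s, during which the arm holds its last target. There are 200 camera calls.

## Working session

There is one attempt and no reset: what is moved stays moved. The work goes in short steps, Python scripts to look and compute and a tool call to move; the robot and the scene stay as the last step left them, time stands still between calls to the robot, and variables do not carry over. Pictures are saved under pics/ and viewed, about 8 in all and at most 12, crops included, and the job is handed in when it is done.

Besides the shell and the picture viewer there is one more tool, called after "Call:" in YAML: its name, and indented under it one key for each argument. carry_out: Moves the arm, as the interface text tells. Its arguments: {"type":"object","properties":{"commands":{"type":"array"}},"required":["commands"]}

```bash
mkdir -p pics
cat > h.py <<'E'
from workcell import *
import numpy as np, cv2
from scipy.spatial.transform import Rotation as R
def RT(s): 
    w,x,y,z=s["ee_rot"]; return R.from_quat([x,y,z,w]).as_matrix(), np.array(s["eef_pos"])
def shot(n,f):
    s=get_state(); p,d=capture(n); np.savez(f"pics/{f}.npz",p=p,d=d,pos=s["eef_pos"],rot=s["ee_rot"]); cv2.imwrite(f"pics/{f}.png",p[:,:,::-1]); return p,d
def world(n,f,u,v,depth=None):
    z=np.load(f"pics/{f}.npz"); c=get_calibration(n); K=np.array(c["K"])
    if depth is None:
        a=z["d"][int(v)-1:int(v)+2,int(u)-1:int(u)+2]; depth=np.median(a[a>0])
    pc=np.linalg.inv(K)@[u,v,1]*depth
    if n=="wrist":
        M=np.array(c["mount"]); Rm,p=RT(dict(ee_rot=z["rot"],eef_pos=z["pos"]))
        return Rm@(M[:3,:3]@pc+M[:3,3])+p
    T=np.linalg.inv(np.array(c["camera_from_world"])); return T[:3,:3]@pc+T[:3,3]
E
python3 - <<'E'
from h import *
shot("scene","s0"); shot("side","d0"); s=get_state(); print(s); print(finger_overhang if 'finger_overhang' in globals() else '')
for n in("scene","side","wrist"): print(get_calibration(n))
E
```

```text
{'time_s': 0.1, 'q': array([ 1.34481178,  0.68988204, -0.19452444,  1.56623412,  0.15730438,
        0.90250952, -0.21506186]), 'qd': array([-0.00128521, -0.0031936 ,  0.00042251, -0.00158927,  0.00012304,
       -0.00067325, -0.00247715]), 'joint_torque': array([-4.97289104e-03, -5.40600336e+01, -1.27222113e+00, -1.58985615e+01,
        9.26647248e-03,  4.35768510e-03,  1.30889177e-05]), 'eef_pos': array([ 0.16036395, -0.60350881,  0.24957719]), 'ee_rot': array([-8.03508814e-04,  9.91567759e-01,  1.29586672e-01, -1.67307917e-04]), 'ft_force': array([0.31313912, 0.11197679, 0.68546818]), 'wrist_torque': array([ 0.0069921 ,  0.04582811, -0.03158408]), 'finger_gap': 0.08546422793816107}
0.019
{'K': array([[470.91947701,   0.        , 319.05091094],
       [  0.        , 470.91947701, 241.51068269],
       [  0.        ,   0.        ,   1.        ]]), 'camera_from_world': array([[-0.7856407 ,  0.61857116, -0.01176503,  0.43536976],
       [ 0.41570884,  0.51371269, -0.75052344, -0.17396355],
       [-0.45820831, -0.59453259, -0.66073909,  1.56545827],
       [ 0.        ,  0.        ,  
[... 267 characters left out ...]
4],
       [-0.22846897,  0.4497037 , -0.86346309,  0.19443703],
       [ 0.41377373, -0.75797511, -0.504247  ,  0.89660327],
       [ 0.        ,  0.        ,  0.        ,  1.        ]])}
{'K': array([[343.05422759,   0.        , 316.34647536],
       [  0.        , 343.05422759, 236.62601216],
       [  0.        ,   0.        ,   1.        ]]), 'mount': array([[-8.17058220e-05, -9.61645381e-01, -2.74295741e-01,
         6.96696617e-02],
       [ 9.99999928e-01, -1.80200332e-04,  3.33884150e-04,
         3.63060321e-04],
       [-3.70506334e-04, -2.74295694e-01,  9.61645327e-01,
        -1.24299178e-01],
       [ 0.00000000e+00,  0.00000000e+00,  0.00000000e+00,
         1.00000000e+00]])}
```

View pics/s0.png

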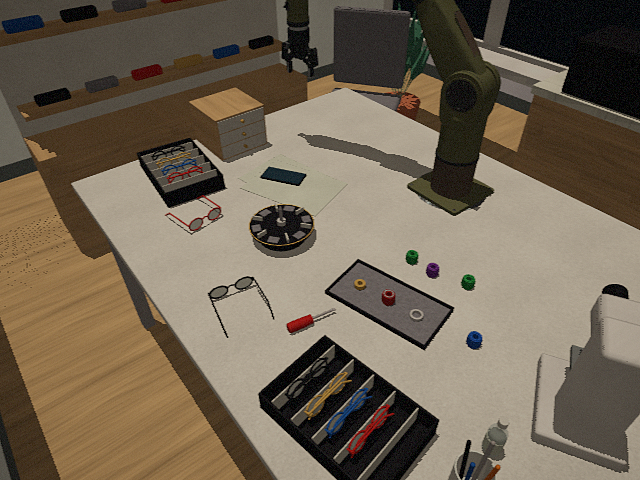

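View pics/d0.png

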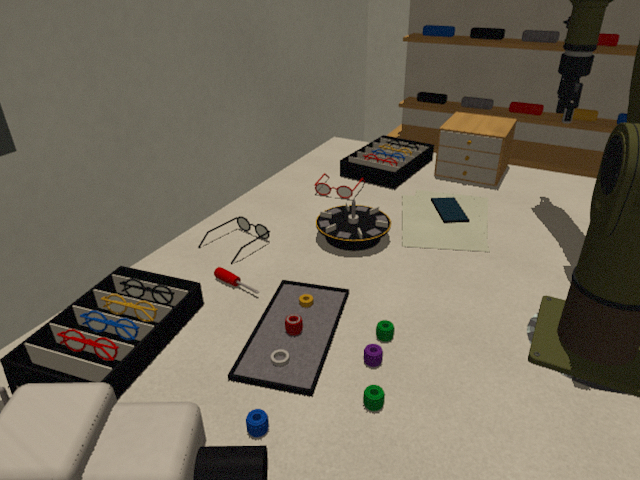

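The scene view shows the red nut in the tray's middle place at about (388,297), the spindle tip at about (281,208), and the thumb nut and spacer in the outer places. In the side view the nut is at (293,324) and the spindle at (353,201).

Run:
```python
from h import *
for n,f,pts in(("scene","s0",[(388,292),(388,299),(361,284),(417,315),(281,208),(281,221),(360,262),(451,310),(428,344),(327,292),(300,240)]),("side","d0",[(293,318),(293,327),(306,299),(280,356),(353,201),(353,219)])):
    for u,v in pts: print(n,u,v,world(n,f,u,v).round(4))
# triangulate tip and nut top by two views
def ray(n,u,v):
    c=get_calibration(n);T=np.linalg.inv(c["camera_from_world"]);d=T[:3,:3]@np.linalg.inv(c["K"])@[u,v,1];return T[:3,3],d/np.linalg.norm(d)
for a,b in(((281,206),(353,200)),((388,292),(293,318))):
    o1,d1=ray("scene",*a);o2,d2=ray("side",*b)
    t=np.linalg.lstsq(np.c_[d1,-d2],o2-o1,rcond=None)[0];p,q=o1+t[0]*d1,o2+t[1]*d2;print((p+q)/2,np.linalg.norm(p-q))
```

```text
scene 388 292 [0.5063 0.2198 0.0301]
scene 388 299 [0.522  0.2359 0.029 ]
scene 361 284 [0.5292 0.1454 0.0132]
scene 417 315 [0.4874 0.3045 0.006 ]
scene 281 208 [ 0.5659 -0.1574  0.1003]
scene 281 221 [ 0.571  -0.155   0.0572]
scene 360 262 [0.4718 0.078  0.0077]
scene 451 310 [0.4142 0.3484 0.0111]
scene 428 344 [0.532  0.3801 0.0066]
scene 327 292 [0.6141 0.1095 0.0101]
scene 300 240 [ 0.5675 -0.0686  0.0412]
side 293 318 [0.5134 0.222  0.0282]
side 293 327 [0.5028 0.2399 0.0238]
side 306 299 [0.533  0.1391 0.0103]
side 280 356 [0.4962 0.2979 0.0029]
side 353 201 [ 0.5664 -0.1583  0.0993]
side 353 219 [ 0.5611 -0.1489  0.0545]
[ 0.56513114 -0.15747212  0.10456904] 0.003947310627153549
[0.51026562 0.22439895 0.03359507] 0.004446084246985465
```

Run:
```python
from h import *
for u,v in[(192,102),(228,88),(265,103),(235,125),(270,150),(302,170)]: print(u,v,world("scene","s0",u,v).round(3))
```

```text
192 102 [ 0.494 -0.826  0.158]
228 88 [-0.048 -1.604 -0.196]
265 103 [-0.191 -1.452 -0.274]
235 125 [ 0.429 -0.638  0.12 ]
270 150 [ 0.323 -0.592 -0.   ]
302 170 [ 0.314 -0.402  0.003]
```

Call:
carry_out:
  commands:
    - [[2,-2,-1],[0,0,0],5]
    - [[3.4,-3,-1],[0,0,0],5]
    - [[3.4,-3,0],[0,0,0],5]

```text
time_s: 0.4
eef_pos: [0.2256, -0.5038, 0.271]
ee_rot: [0.001, 0.992, 0.129, 0.0]
ft_force: [0.7, -0.5, -0.1]
finger_gap: 0.0503
```

Call:
carry_out:
  commands:
    - [[3.7,-3.2,0],[0,0,0],5]
    - [[3.7,-3.2,0],[0,0,0],5]
    - [[3.7,-3.2,0],[0,0,0],5]
    - [[3.7,-3.2,0],[0,0,0],5]
    - [[3.7,-3.2,0],[0,0,0],5]
    - [[3.7,-3.2,0],[0,0,0],5]
    - [[3.7,-3.2,0],[0,0,0],5]
    - [[3.7,-3.2,0],[0,0,0],5]

```text
time_s: 1.2
eef_pos: [0.446, -0.1789, 0.2702]
ee_rot: [0.0, 0.992, 0.129, -0.0]
ft_force: [0.8, -0.5, 0.0]
finger_gap: 0.05
```

Call:
carry_out:
  commands:
    - [[2,-4.4,0.5],[0,0,0],5]
    - [[2,-4.4,0.5],[0,0,0],5]
    - [[2,-4.4,1],[0,0,0],5]
    - [[2,-4.4,1],[0,0,0],5]
    - [[2,-4.4,1],[0,0,0],5]
    - [[2,-4.4,1],[0,0,0],5]
    - [[2,-4.4,1],[0,0,0],5]
    - [[2,-4.4,1],[0,0,0],5]

```text
time_s: 2.0
eef_pos: [0.5094, 0.2025, 0.1996]
ee_rot: [0.0, 0.992, 0.13, -0.0]
ft_force: [0.8, -0.8, -0.6]
finger_gap: 0.0498
```

Call:
carry_out:
  commands:
    - [[0.6,-2.3,2],[0,0,0],5]
    - [[0,0,3],[0,0,0],5]
    - [[0,0,0],[0,0,0],5]
    - [[0,0,0],[0,0,0],5]

```text
time_s: 2.4
eef_pos: [0.5091, 0.2234, 0.1501]
ee_rot: [0.001, 0.992, 0.129, -0.001]
ft_force: [0.2, 0.3, 1.0]
finger_gap: 0.0504
```

Run:
```python
from h import *
print(get_state()["eef_pos"],get_state()["ee_rot"],get_state()["ft_force"]);shot("wrist","w1")
```

```text
[0.50913596 0.22338497 0.15008969] [ 7.22353168e-04  9.91625389e-01  1.29142685e-01 -8.55795078e-04] [0.17401071 0.32855116 1.00983363]
```

View pics/w1.png

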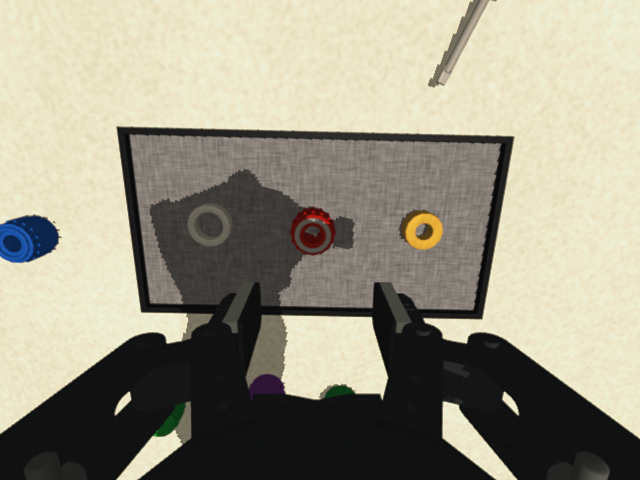

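The nut's top ring is centred at about (314,236), with the spacer at (209,225) and the thumb nut at (422,230), both well clear of the fingers.

Run:
```python
from h import *
z=np.load("pics/w1.npz");p=z["p"].astype(int);d=z["d"]
# points of the nut's top face: world z>28mm near nut
P=[];
for v in range(200,265):
    for u in range(285,345):
        if d[v,u]>0:
            w=world("wrist","w1",u,v,d[v,u]); P.append([*w,u,v])
P=np.array(P);print(np.percentile(P[:,2],[50,80,90,95,99]))
t=P[:,2].max(); Q=P[P[:,2]>np.percentile(P[:,2],99)-.005]
print(len(Q),Q.mean(0)); m=np.uint8(Q[:,3:]) ; (c,r,a)=cv2.minAreaRect(Q[:,:2].astype(np.float32)*1000); print(c,r,a); print(cv2.minEnclosingCircle(Q[:,:2].astype(np.float32)*1000),cv2.minEnclosingCircle(Q[:,3:].astype(np.float32)))
c3,_=cv2.minEnclosingCircle(Q[:,3:].astype(np.float32)); 
Rm,pp=RT(get_state()); 
for (u,v) in [c3,(314,236)]:
    # depth such that z=0.033
    a=world("wrist","w1",u,v,.2);b=world("wrist","w1",u,v,.3);k=(.033-a[2])/(b[2]-a[2]);w=a+k*(b-a);print(w,Rm.T@(w-pp)*100)
print(world("wrist","w1",314,200))
```

```text
Traceback (most recent call last):
  File "h.py", line 9, in world
    z=np.load(f"pics/{f}.npz"); c=get_calibration(n); K=np.array(c["K"])
                                  ~~~~~~~~~~~~~~~^^^
ValueError: time passes only in moves, steps and waits
```

```bash
cat >> h.py <<'E'
from functools import lru_cache
get_calibration=lru_cache(None)(get_calibration)
def cloud(f,u0,u1,v0,v1):
    z=np.load(f"pics/{f}.npz");c=get_calibration("wrist");M=np.array(c["mount"]);Rm,p=RT(dict(ee_rot=z["rot"],eef_pos=z["pos"]))
    v,u=np.mgrid[v0:v1,u0:u1];d=z["d"][v0:v1,u0:u1];k=d>0;u,v,d=u[k],v[k],d[k]
    pc=np.linalg.inv(c["K"])@np.array([u,v,np.ones_like(u)])*d
    T=(M[:3,:3]@pc).T+M[:3,3]; return T@Rm.T+p,T,np.c_[u,v]   # world, tool, pixel
def at_z(f,u,v,h):
    a=world("wrist",f,u,v,.1);b=world("wrist",f,u,v,.3);w=a+(h-a[2])/(b[2]-a[2])*(b-a)
    z=np.load(f"pics/{f}.npz");Rm,p=RT(dict(ee_rot=z["rot"],eef_pos=z["pos"]));return w,Rm.T@(w-p)*100
E
python3 - <<'E'
from h import *
W,T,U=cloud("w1",285,345,200,265)
print(np.percentile(W[:,2],[5,50,90,95,99]))
k=W[:,2]>np.percentile(W[:,2],97)-.005;print(k.sum())
print(cv2.minEnclosingCircle((W[k,:2]*1000).astype(np.float32)));c3,r=cv2.minEnclosingCircle(U[k].astype(np.float32));print(c3,r)
for u,v in[c3,(314,236)]: print(at_z("w1",u,v,.033))
E
```

```text
[0.00525774 0.0068619  0.03453192 0.03524836 0.03599185]
1177
((510.4789123535156, 226.1503143310547), 15.850953102111816)
(312.3214416503906, 234.0) 21.531536102294922
(array([0.51104213, 0.22631915, 0.033     ]), array([ 0.2814665 , -0.24899492, 11.70816617]))
(array([0.50988682, 0.22474836, 0.033     ]), array([ 0.12955845, -0.12674612, 11.70860045]))
```

Call:
carry_out:
  commands:
    - [[0.2,-0.2,3],[0,0,0],5]
    - [[0,0,3],[0,0,0],5]
    - [[0,0,3],[0,0,0],5]
    - [[0,0,2],[0,0,0],5]
    - [[0,0,1.2],[0,0,0],5]
    - [[0,0,0],[0,0,0],5]

```text
time_s: 3.05
eef_pos: [0.5111, 0.2262, 0.0282]
ee_rot: [0.0, 0.992, 0.129, -0.0]
ft_force: [-0.6, -0.6, -0.8]
finger_gap: 0.0496
```

Call:
carry_out:
  commands:
    - [[0,0,0],[0,0,0],4]
    - [[0,0,0],[0,0,0],3.5]
    - [[0,0,0],[0,0,0],3]
    - [[0,0,0],[0,0,0],2]
    - [[0,0,0],[0,0,0],2]
    - [[0,0,0],[0,0,0],2]

```text
time_s: 3.65
eef_pos: [0.5119, 0.2271, 0.0301]
ee_rot: [-0.0, 0.992, 0.129, 0.001]
ft_force: [-1.1, -0.1, 6.2]
finger_gap: 0.031
```

Call:
carry_out:
  commands:
    - [[0,0,-0.5],[0,0,0],2]
    - [[0,0,-1.5],[0,0,0],2]
    - [[0,0,-3],[0,0,0],2]
    - [[0,0,-4],[0,0,0],2]
    - [[0,0,-4],[0,0,0],2]
    - [[0,0,-4],[0,0,0],2]
    - [[0,0,0],[0,0,0],2]

```text
time_s: 4.35
eef_pos: [0.514, 0.2284, 0.2048]
ee_rot: [-0.002, 0.992, 0.129, 0.006]
ft_force: [0.3, 0.6, -0.9]
finger_gap: 0.0303
```

Call:
carry_out:
  commands:
    - [[-0.6,3.6,0],[0,0,0],2]
    - [[-0.6,4.8,0],[0,0,0],2]
    - [[-0.6,4.8,0],[0,0,0],2]
    - [[-0.6,4.8,0],[0,0,0],2]
    - [[-0.6,4.8,0],[0,0,0],2]
    - [[-0.6,4.8,0],[0,0,0],2]
    - [[-0.6,4.8,0],[0,0,0],2]
    - [[-0.6,3.5,0],[0,0,0],2]

```text
time_s: 5.15
eef_pos: [0.5562, -0.1367, 0.1986]
ee_rot: [0.001, 0.992, 0.128, -0.0]
ft_force: [-0.2, 0.2, -0.1]
finger_gap: 0.0307
```

Call:
carry_out:
  commands:
    - [[0,2,0],[0,0,0],2]
    - [[0,0.7,0],[0,0,0],2]
    - [[0,0,0],[0,0,0],2]
    - [[0,0,0],[0,0,0],2]
    - [[0,0,0],[0,0,0],2]
    - [[0,0,0],[0,0,0],2]

```text
time_s: 5.75
eef_pos: [0.5637, -0.1568, 0.1984]
ee_rot: [-0.0, 0.991, 0.131, -0.0]
ft_force: [0.1, 0.6, -0.3]
finger_gap: 0.0305
```

Run:
```python
from h import *
s=get_state();print(s["eef_pos"],s["ee_rot"],s["ft_force"],RT(s)[0].round(4));shot("wrist","w2")
```

```text
[ 0.56365982 -0.15679777  0.19837007] [-3.35847748e-04  9.91406506e-01  1.30816751e-01 -7.02728030e-05] [ 0.1358173   0.59024811 -0.28907342] [[ 9.658e-01  2.594e-01 -2.000e-04]
 [ 2.594e-01 -9.658e-01  6.000e-04]
 [-1.000e-04 -7.000e-04 -1.000e+00]]
```

View pics/w2.png

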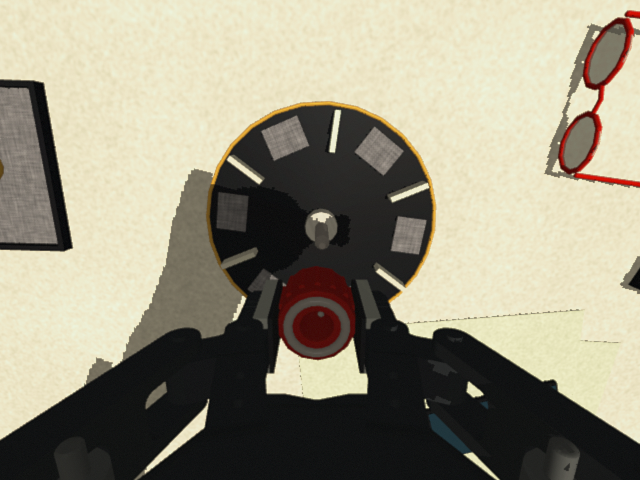

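The nut is held upright, with its top ring centred at about (317,325). The spindle stands in front of it, running from the hub at (321,228) to the tip near (321,247).

Run:
```python
from h import *
im=cv2.imread("pics/w2.png")[200:370,260:380]; im=np.clip(im.astype(float)*1.6,0,255).astype(np.uint8); cv2.imwrite("pics/w2c.png",cv2.resize(im[:150],None,fx=4,fy=4,interpolation=cv2.INTER_CUBIC)[:600])
W,T,U=cloud("w2",300,345,205,262)
for u in (317,321,325):
    print(u,[(v,*(W[(U==[u,v]).all(1)][0]*1000).round(1)) for v in range(210,262,4) if (U==[u,v]).all(1).any()])
k=(W[:,2]>.07)&(W[:,2]<.12);print(k.sum());
for a in np.arange(.07,.112,.006):
    q=k&(W[:,2]>=a)&(W[:,2]<a+.006)
    if q.sum(): print(a,q.sum(),U[q].min(0),U[q].max(0),W[q].mean(0))
W,T,U=cloud("w2",275,362,265,365); k=(abs(T[:,0])<.02)&(abs(T[:,1])<.02); print(np.percentile(T[k,2],[1,5,20,50]))
q=k&(T[:,2]<np.percentile(T[k,2],5)+.004);print(cv2.minEnclosingCircle((T[q,:2]*1000).astype(np.float32)),cv2.minEnclosingCircle(U[q].astype(np.float32)))
```

```text
317 [(210, np.float64(577.5), np.float64(-154.0), np.float64(49.3)), (214, np.float64(576.3), np.float64(-154.3), np.float64(58.6)), (218, np.float64(573.3), np.float64(-155.1), np.float64(59.1)), (222, np.float64(570.0), np.float64(-156.0), np.float64(58.3)), (226, np.float64(569.5), np.float64(-156.1), np.float64(69.2)), (230, np.float64(569.4), np.float64(-156.1), np.float64(80.7)), (234, np.float64(569.7), np.float64(-156.0), np.float64(92.8)), (238, np.float64(568.7), np.float64(-156.3), np.float64(99.3)), (242, np.float64(567.2), np.float64(-156.7), np.float64(103.6)), (246, np.float64(563.7), np.float64(-157.6), np.float64(100.8)), (250, np.float64(542.9), np.float64(-163.3), np.float64(43.8)), (254, np.float64(539.2), np.float64(-164.3), np.float64(43.1)), (258, np.float64(535.7), np.float64(-165.3), np.float64(43.2))]
321 [(210, np.float64(579.1), np.float64(-156.9), np.float64(52.9)), (214, np.float64(577.1), np.float64(-157.3), np.float64(58.7)), (218, np.float64(573.8), np.float64(-158.3), np.float64(57.6)), (222, np.float64(571.5), np.float64(-158.8), np.float64(61.4)), 
[... 1423 characters left out ...]
0.07 22 [315 225] [327 230] [ 0.57039962 -0.15888393  0.07259634]
0.07600000000000001 30 [315 227] [327 233] [ 0.57034221 -0.15874491  0.07896638]
0.08200000000000002 30 [315 229] [328 235] [ 0.57030687 -0.15921894  0.08526029]
0.08800000000000002 28 [315 231] [328 237] [ 0.57024603 -0.15893941  0.09126556]
0.09400000000000003 68 [315 233] [328 248] [ 0.56889231 -0.15918912  0.09800909]
0.10000000000000003 96 [316 237] [328 248] [ 0.56761591 -0.15991302  0.10336356]
0.10600000000000004 15 [319 243] [325 247] [ 0.56720874 -0.16018596  0.1065465 ]
[-0.01847688 -0.00993954 -0.00484983 -0.00303371]
((0.44667357206344604, 1.0796540975570679), 19.43451690673828) ((318.0, 332.0), 53.60047149658203)
```

View pics/w2c.png

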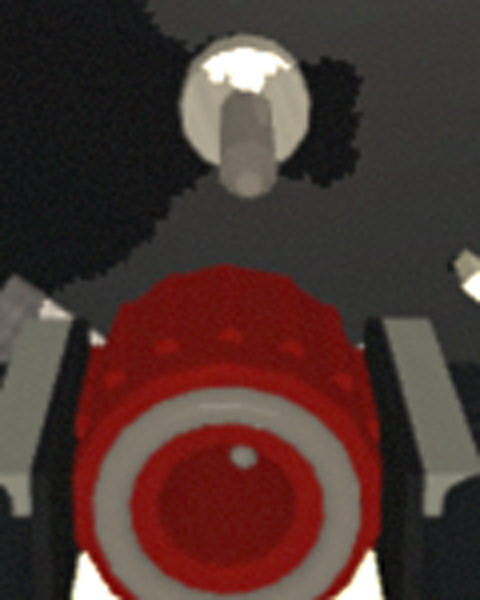

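Run:
```python
from h import *
s=np.load("pics/w2.npz")["pos"]
for h in(.103,.105): print("tip",at_z("w2",321.75,246,h))
for t in(.002,.003,.004): print("nut",at_z("w2",316.6,327.1,s[2]+t))
for u in(260+93/4,260+360/4): print(at_z("w2",u,327.1,s[2]+.003)[1])
W,T,U=cloud("w2",270,365,265,365)
k=(np.hypot(T[:,0],T[:,1])<.0185)&(T[:,2]<-.0005)&(T[:,2]>-.006);print(k.sum(),np.median(T[k,2]))
A=T[k,:2]*1000;print(A.min(0),A.max(0),cv2.minEnclosingCircle(A.astype(np.float32)))
W,T,U=cloud("w2",0,640,0,480);k=(abs(W[:,2])<.01)&(U[:,1]<300);print("table z",np.median(W[k,2]))
```

```text
tip (array([ 0.56514647, -0.16054124,  0.103     ]), array([0.04696793, 0.40662245, 9.53672831]))
tip (array([ 0.56574666, -0.16034656,  0.105     ]), array([0.10997232, 0.4032517 , 9.33672733]))
nut (array([ 0.56096124, -0.15804699,  0.20037007]), array([-0.29303473,  0.05051253, -0.20001953]))
nut (array([ 0.56153449, -0.15789254,  0.20137007]), array([-0.23367059,  0.05039717, -0.30002253]))
nut (array([ 0.56210774, -0.15773809,  0.20237007]), array([-0.17430644,  0.05028182, -0.40002553]))
[-0.23380797 -1.27563122 -0.29911511]
[-0.23353301  1.37832267 -0.30093125]
3853 -0.0037151000575622872
[-17.21932881 -14.98213195] [14.47892346 15.9424084 ] ((-0.04200657829642296, 0.007801117841154337), 18.376922607421875)
table z 0.0007116686086202639
```

Call:
carry_out:
  commands:
    - [[0.3,0.35,1],[0,0,0],2]
    - [[0,0,2],[0,0,0],2]
    - [[0,0,2],[0,0,0],2]
    - [[0,0,0.8],[0,0,0],2]
    - [[0,0,0],[0,0,0],2]
    - [[0,0,0],[0,0,0],2]
    - [[0,0,0],[0,0,0],2]

```text
time_s: 6.5
eef_pos: [0.5682, -0.1613, 0.1412]
ee_rot: [0.0, 0.992, 0.13, 0.001]
ft_force: [0.4, -0.4, -0.6]
finger_gap: 0.0307
```

Run:
```python
from h import *
s=get_state();print(s["eef_pos"],s["ee_rot"],s["ft_force"],s["wrist_torque"]);shot("scene","s3");shot("side","d3")
a=cv2.imread("pics/s3.png")[160:250,231:331];b=cv2.imread("pics/d3.png")[130:220,303:403]
cv2.imwrite("pics/c3.png",np.clip(1.5*cv2.resize(np.hstack([a,b]).astype(float),None,fx=4,fy=4,interpolation=cv2.INTER_CUBIC),0,255))
```

```text
[ 0.56822158 -0.16127809  0.14116942] [3.34934200e-04 9.91575156e-01 1.29529099e-01 8.99957114e-04] [ 0.35671654 -0.39060213 -0.60709446] [-0.00446142 -0.02107997 -0.0669523 ][ WARN:0@5.525] global loadsave.cpp:1063 imwrite_ Unsupported depth image for selected encoder is fallbacked to CV_8U.
```

View pics/c3.png

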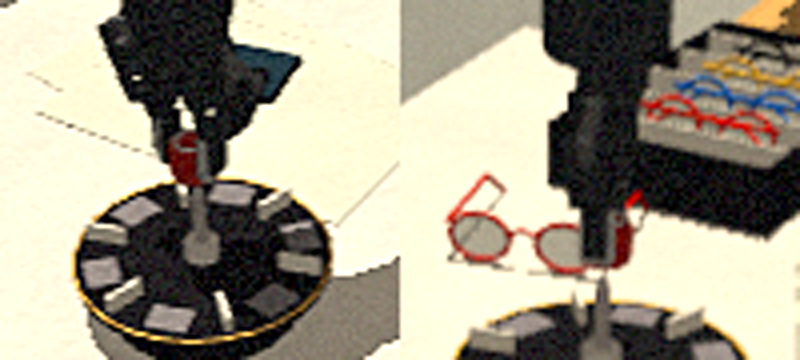

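Call:
carry_out:
  commands:
    - [[0,0,0],[0,0,0],2]
    - [[0,0,0],[0,0,0],2]

```text
time_s: 6.8
eef_pos: [0.5676, -0.1612, 0.1407]
ee_rot: [0.0, 0.992, 0.129, 0.0]
ft_force: [0.4, 0.2, -1.0]
finger_gap: 0.0306
```

Call:
carry_out:
  commands:
    - [[0,0,0],[0,0,0],2]

```text
time_s: 6.9
eef_pos: [0.5675, -0.1612, 0.1405]
ee_rot: [0.0, 0.992, 0.13, 0.0]
ft_force: [0.1, -0.6, 0.4]
finger_gap: 0.0304
```

Run:
```python
from h import *
print(get_state()["eef_pos"])
for n,f,c,r0,r1 in(("scene","s3",(231,160),18,65),("side","d3",(303,130),20,90)):
    p=np.load(f"pics/{f}.npz")["p"].astype(int);C=get_calibration(n);K,E=C["K"],C["camera_from_world"]
    def pr(w): q=K@(E@[*w,1])[:3];return (q[:2]/q[2]).round(1)
    print(n,"tip",pr([.5665,-.160,.105]),"hub",pr([.5665,-.160,.0585]))
    for tcp in([.5682,-.1613,.1412],[.5675,-.1605,.1412]):
        b=np.array(tcp)+np.array([[.966,.259],[.259,-.966],[0,0]])@[-.0017,.0005]; 
        print(" nut axis bottom/top",pr(b-[0,0,.0245]),pr(b+[0,0,.0035]))
    for v in range(c[1]+26,c[1]+64,2):
        row=p[v,c[0]:c[0]+100]; red=np.where((row[:,0]>55)&(row[:,0]>2.2*row[:,1]))[0]+c[0]
        print(v,"red",(red.min(),red.max()) if len(red) else "", end=" ")
        if n=="scene" and v>203: print(row[42:62].sum(1)//3,end="")
        if n=="side" and v>195: print(row[42:62].sum(1)//3,end="")
        print()
```

```text
[ 0.56748168 -0.16120976  0.14047599]
scene tip [280.2 206.3] hub [281.3 219.2]
 nut axis bottom/top [279.4 202.7] [278.7 194.5]
 nut axis bottom/top [279.8 202.7] [279.1 194.6]
186 red  
188 red  
190 red  
192 red  
194 red (np.int64(276), np.int64(279)) 
196 red (np.int64(278), np.int64(278)) 
198 red (np.int64(274), np.int64(278)) 
200 red (np.int64(274), np.int64(278)) 
202 red (np.int64(276), np.int64(277)) 
204 red (np.int64(276), np.int64(279)) [173 127  15  21  27  27  28  35  50  67  65  50  95 140 151 150 154 160
 159 173]
206 red  [ 10  18 111 137  84  16  23  36  19   6   4  53  97 105 106 107 105  97
  78  69]
208 red  [ 29  13  56 118 110  20  57  68  57  17  60  95 106  99  98  98  96 100
  97 102]
210 red  [ 14  13  28  68  79  43  54  58  49  26  39  48  65  86  95 101 102 108
 115 102]
212 red  [21  6  0 11 11 29 48 56 64 52 21  9 22 27 22 15 12  7  6 17]
214 red  [19 15 22 17 18 21 57 65 66 34  8 26 19 30 17 18 32 28 26 19]
216 red  [31 28 25 16 11 13 45 67 62 49 15  8 23 18 17 22  9 20 27 13]
218 red  [ 0  6 20  7 18 63 73 64 58 64 66 64 36  8 14 28 25 27 23 26]

[... 219 characters left out ...]
354.  183.5]
 nut axis bottom/top [353.8 194.1] [354.1 183.7]
156 red (np.int64(364), np.int64(376)) 
158 red (np.int64(365), np.int64(391)) 
160 red (np.int64(377), np.int64(394)) 
162 red (np.int64(383), np.int64(396)) 
164 red (np.int64(391), np.int64(396)) 
166 red  
168 red  
170 red  
172 red  
174 red (np.int64(324), np.int64(324)) 
176 red (np.int64(322), np.int64(322)) 
178 red (np.int64(320), np.int64(363)) 
180 red (np.int64(318), np.int64(363)) 
182 red (np.int64(317), np.int64(317)) 
184 red (np.int64(315), np.int64(326)) 
186 red (np.int64(328), np.int64(345)) 
188 red (np.int64(330), np.int64(360)) 
190 red (np.int64(316), np.int64(360)) 
192 red (np.int64(318), np.int64(359))
```

The scene and side views agree to about 2 mm. That isn't fine enough for pressing, so I'll raise the nut, let it settle and measure a second time.

Call:
carry_out:
  commands:
    - [[0,-0.1,-1.5],[0,0,0],2]
    - [[0,0,-2],[0,0,0],2]
    - [[0,0,-1],[0,0,0],2]
    - [[0,0,0],[0,0,0],2]
    - [[0,0,0],[0,0,0],2]
    - [[0,0,0],[0,0,0],2]
    - [[0,0,0],[0,0,0],2]
    - [[0,0,0],[0,0,0],2]

```text
time_s: 7.7
eef_pos: [0.5669, -0.1601, 0.1847]
ee_rot: [-0.0, 0.992, 0.13, -0.001]
ft_force: [-0.3, -0.7, -0.3]
finger_gap: 0.0306
```

Call:
carry_out:
  commands:
    - [[0,0,0],[0,0,0],2]
    - [[0,0,0],[0,0,0],2]
    - [[0,0,0],[0,0,0],2]

```text
time_s: 8.0
eef_pos: [0.5672, -0.1602, 0.1852]
ee_rot: [0.0, 0.992, 0.13, -0.0]
ft_force: [0.6, 0.2, -1.3]
finger_gap: 0.0308
```

Run:
```python
from h import *
I=[]
for i in range(4):
    print(get_state()["eef_pos"]);p,d=shot("wrist","w4");I.append(p.astype(float))
m=np.mean(I,0);print(get_state()["eef_pos"])
c=m[190:380,260:380,::-1]*1.6
cv2.imwrite("pics/w4c.png",np.clip(cv2.resize(np.vstack([c[:90],c[95:]]),None,fx=4,fy=4,interpolation=cv2.INTER_CUBIC)[:600] if 0 else cv2.resize(c[40:190],None,fx=4,fy=4,interpolation=cv2.INTER_CUBIC),0,255).astype(np.uint8))
W,T,U=cloud("w4",300,345,205,275)
for a in np.arange(.064,.11,.006):
    q=(W[:,2]>=a)&(W[:,2]<a+.006)&(np.hypot(W[:,0]-.5665,W[:,1]+.160)<.009)
    if q.sum(): print(a.round(3),q.sum(),U[q].min(0),U[q].max(0),(T[q].mean(0)*1000).round(2))
```

```text
[ 0.56719395 -0.16019559  0.18523918]
[ 0.56720926 -0.16019983  0.18528263]
[ 0.56721476 -0.16020876  0.18532024]
[ 0.56719418 -0.16020268  0.18530493]
[ 0.5672123  -0.16016394  0.18532119]
0.064 31 [309 231] [322 237] [3.2700e+00 5.0000e-02 1.1818e+02]
0.07 26 [309 233] [322 238] [  3.35  -0.35 112.58]
0.076 36 [309 235] [322 241] [ 3.3300e+00 -9.0000e-02  1.0642e+02]
0.082 32 [309 238] [322 243] [  3.43   0.12 100.18]
0.088 38 [308 240] [322 248] [ 3.39 -0.37 94.2 ]
0.094 76 [308 243] [323 257] [ 2.03 -0.09 87.41]
0.1 112 [309 246] [322 258] [ 0.71 -0.24 82.04]
0.106 14 [312 253] [318 258] [-0.74 -0.14 78.85]
```

View pics/w4c.png

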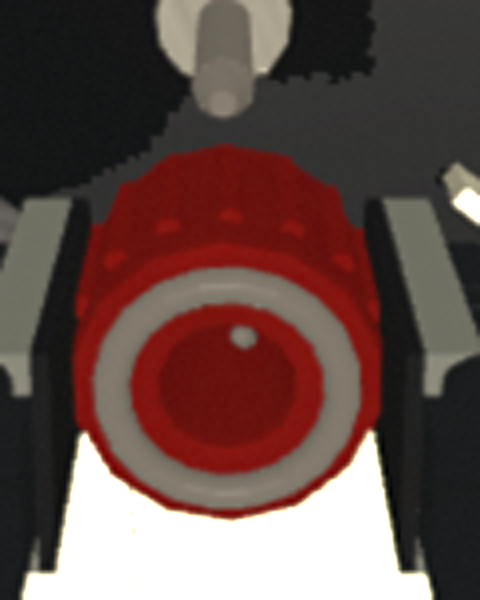

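Run:
```python
from h import *
s=np.load("pics/w4.npz")["pos"]
for h in(.103,.105,.107): print("tip",at_z("w4",315.75,255.75,h)[1])
for t in(.002,.0035,.005): print("nut",at_z("w4",316.6,327.1,s[2]+t)[1])
print("borebottom",at_z("w4",260+227.5/4,230+383.5/4,s[2]-.0245)[1])
```

```text
tip [-1.91657469e-01  5.54835061e-03  8.23049239e+00]
tip [-1.22359340e-01  5.84741547e-03  8.03049281e+00]
tip [-5.30612121e-02  6.14648033e-03  7.83049324e+00]
nut [-0.29294747  0.05053856 -0.19999593]
nut [-0.20390436  0.05036567 -0.34999544]
nut [-0.11486124  0.05019278 -0.49999495]
borebottom [-1.79893685  0.0669829   2.44999738]
```

Call:
carry_out:
  commands:
    - [[0.12,-0.05,0.5],[0,0,0],2]
    - [[0,0,1.5],[0,0,0],2]
    - [[0,0,1.5],[0,0,0],2]
    - [[0,0,1],[0,0,0],2]
    - [[0,0,0],[0,0,0],2]
    - [[0,0,0],[0,0,0],2]
    - [[0,0,0],[0,0,0],2]
    - [[0,0,0],[0,0,0],2]

```text
time_s: 9.0
eef_pos: [0.5687, -0.1595, 0.141]
ee_rot: [0.0, 0.992, 0.13, 0.001]
ft_force: [-0.6, 0.4, -0.4]
finger_gap: 0.0306
```

Call:
carry_out:
  commands:
    - [[0,0,0.1],[0,0,0],2]
    - [[0,0,0],[0,0,0],2]

```text
time_s: 9.2
eef_pos: [0.5683, -0.1594, 0.1395]
ee_rot: [0.0, 0.992, 0.13, 0.0]
ft_force: [0.7, -0.0, -0.8]
finger_gap: 0.0304
```

On target in x and y. Next I'll descend slowly over the tip.

Call:
carry_out:
  commands:
    - [[0,0,0.3],[0,0,0],2]
    - [[0,0,0.3],[0,0,0],2]
    - [[0,0,0.3],[0,0,0],2]
    - [[0,0,0.2],[0,0,0],2]
    - [[0,0,0],[0,0,0],2]
    - [[0,0,0],[0,0,0],2]

```text
time_s: 9.8
eef_pos: [0.5682, -0.1594, 0.1282]
ee_rot: [0.0, 0.992, 0.13, -0.0]
ft_force: [-0.2, 0.7, -0.6]
finger_gap: 0.0307
```

Call:
carry_out:
  commands:
    - [[0,0,0.2],[0,0,0],2]
    - [[0,0,0.2],[0,0,0],2]
    - [[0,0,0.2],[0,0,0],2]

```text
time_s: 10.1
eef_pos: [0.5682, -0.1594, 0.1221]
ee_rot: [0.0, 0.992, 0.13, 0.0]
ft_force: [-0.4, -0.1, -0.5]
finger_gap: 0.0304
```

Run:
```python
from h import *
s=get_state();print(s["eef_pos"],s["ft_force"],s["wrist_torque"],s["ee_rot"])
```

```text
[ 0.56822153 -0.15937448  0.1221382 ] [-0.41940557 -0.13673659 -0.46322682] [ 0.0375639  -0.00091725  0.02350946] [2.48380210e-05 9.91575562e-01 1.29529549e-01 8.51124738e-06]
```

Nothing has touched yet, so the bore is over the tip. I'll carry on.

Call:
carry_out:
  commands:
    - [[0,0,0.2],[0,0,0],2]
    - [[0,0,0.2],[0,0,0],2]

```text
time_s: 10.3
eef_pos: [0.5684, -0.1593, 0.1186]
ee_rot: [0.0, 0.992, 0.13, 0.0]
ft_force: [-2.0, 1.2, 5.9]
finger_gap: 0.0304
```

Call:
carry_out:
  commands:
    - [[0,0,0.2],[0,0,0],2]
    - [[0,0,0.1],[0,0,0],2]

```text
time_s: 10.5
eef_pos: [0.5686, -0.1594, 0.1161]
ee_rot: [0.0, 0.992, 0.13, 0.0]
ft_force: [-2.1, -0.1, 9.8]
finger_gap: 0.0305
```

Call:
carry_out:
  commands:
    - [[0,0,0.2],[0,0,0],2]

```text
time_s: 10.6
eef_pos: [0.5687, -0.1594, 0.1143]
ee_rot: [0.0, 0.992, 0.13, 0.001]
ft_force: [-0.2, 0.8, 5.3]
finger_gap: 0.0303
```

Run:
```python
from h import *
s=get_state();print(s["eef_pos"],s["ft_force"],s["wrist_torque"],s["ee_rot"])
```

```text
[ 0.56874265 -0.15943983  0.11425469] [-0.15157106  0.83135965  5.33161293] [0.06382392 0.28642543 0.02515188] [3.11969320e-04 9.91573875e-01 1.29540362e-01 6.68733101e-04]
```

Call:
carry_out:
  commands:
    - [[-0.05,0,0.2],[0,0,0],2]
    - [[0,0,0.2],[0,0,0],2]

```text
time_s: 10.8
eef_pos: [0.5683, -0.1594, 0.11]
ee_rot: [0.0, 0.992, 0.13, 0.001]
ft_force: [-0.8, 0.6, 5.8]
finger_gap: 0.0305
```

Run:
```python
from h import *
s=get_state();print(s["eef_pos"],s["ft_force"],s["wrist_torque"])
```

```text
[ 0.56829133 -0.15943021  0.10995206] [-0.81868448  0.64384878  5.75286148] [ 0.07311507  0.1628788  -0.03878165]
```

Call:
carry_out:
  commands:
    - [[0,0,0.2],[0,0,0],2]
    - [[0,0,0.2],[0,0,0],2]

```text
time_s: 11.0
eef_pos: [0.5684, -0.1594, 0.1059]
ee_rot: [0.0, 0.992, 0.13, 0.001]
ft_force: [-0.9, 0.9, 5.7]
finger_gap: 0.0308
```

Run:
```python
from h import *
s=get_state();print(s["eef_pos"],s["ft_force"],s["wrist_torque"])
```

```text
[ 0.56836943 -0.15940209  0.10594163] [-0.86263391  0.85973997  5.6884533 ] [0.20444865 0.19561484 0.05270234]
```

Call:
carry_out:
  commands:
    - [[-0.05,-0.03,0.2],[0,0,0],2]
    - [[0,0,0.2],[0,0,0],2]
    - [[0,0,0.2],[0,0,0],2]
    - [[0,0,0.2],[0,0,0],2]
    - [[0,0,0.2],[0,0,0],2]

```text
time_s: 11.5
eef_pos: [0.5682, -0.1594, 0.096]
ee_rot: [0.0, 0.992, 0.13, 0.001]
ft_force: [0.9, 0.4, 5.7]
finger_gap: 0.0304
```

Run:
```python
from h import *
s=get_state();print(s["eef_pos"],s["ft_force"],s["wrist_torque"])
p,d=shot("wrist","w5")
c=p[255:385,250:390].astype(float)*1.8
cv2.imwrite("pics/w5c.png",np.clip(cv2.resize(c[:,:,::-1],None,fx=4,fy=4,interpolation=cv2.INTER_CUBIC),0,255).astype(np.uint8))
```

```text
[ 0.5681821  -0.15937144  0.0959855 ] [0.89033303 0.44778221 5.72286482] [ 0.07217578 -0.10495585 -0.01334197]
```

View pics/w5c.png

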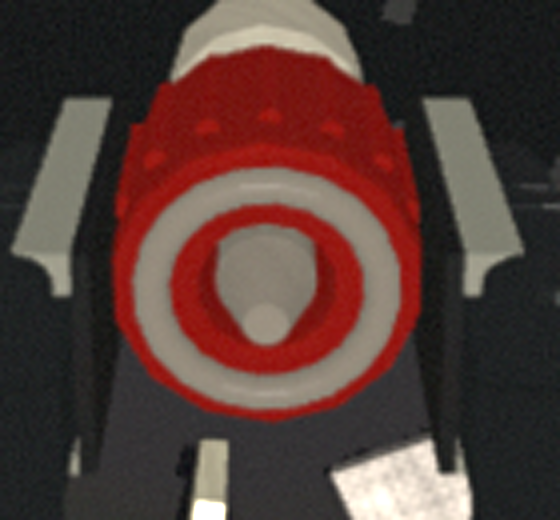

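The spindle stands centred in the bore, tip at about (265,325) in the crop, with the hub just below. Side forces are under 1 N.

Call:
carry_out:
  commands:
    - [[0,0,0.2],[0,0,0],2]
    - [[0,0,0.2],[0,0,0],2]
    - [[0,0,0.1],[0,0,0],2]
    - [[0,0,0.1],[0,0,0],2]

```text
time_s: 11.95
eef_pos: [0.568, -0.1593, 0.0896]
ee_rot: [0.0, 0.992, 0.13, 0.001]
ft_force: [1.8, -0.3, 4.8]
finger_gap: 0.0306
```

Call:
carry_out:
  commands:
    - [[0,0,0.1],[0,0,0],2]

```text
time_s: 12.05
eef_pos: [0.568, -0.1594, 0.0886]
ee_rot: [0.0, 0.992, 0.13, 0.001]
ft_force: [1.7, 0.6, 4.0]
finger_gap: 0.0307
```

Call:
carry_out:
  commands:
    - [[0,0,0.1],[0,0,0],2]

```text
time_s: 12.15
eef_pos: [0.5678, -0.1593, 0.0875]
ee_rot: [0.0, 0.992, 0.13, 0.001]
ft_force: [0.8, 1.1, 7.0]
finger_gap: 0.0305
```

Call:
carry_out:
  commands:
    - [[0,0,0.1],[0,0,0],2]

```text
time_s: 12.25
eef_pos: [0.5678, -0.1593, 0.0865]
ee_rot: [0.0, 0.992, 0.13, 0.001]
ft_force: [1.9, 0.4, 4.9]
finger_gap: 0.0307
```

Call:
carry_out:
  commands:
    - [[0,0,0.1],[0,0,0],2]

```text
time_s: 12.35
eef_pos: [0.5677, -0.1594, 0.0854]
ee_rot: [0.0, 0.992, 0.13, 0.001]
ft_force: [0.8, 0.3, 5.3]
finger_gap: 0.0309
```

```bash
cat >> h.py <<'E'
def ttmask():
    C=get_calibration("scene");T=np.linalg.inv(C["camera_from_world"]);v,u=np.mgrid[0:480,0:640];z=np.load("pics/b0.npz")["d"]
    pc=np.einsum('ij,jvu->ivu',np.linalg.inv(C["K"]),np.array([u,v,np.ones_like(u)]))*z
    w=np.einsum('ij,jvu->ivu',T[:3,:3],pc)+T[:3,3][:,None,None]; r=np.hypot(w[0]-.5665,w[1]+.16)
    return (r>.022)&(r<.09)&(w[2]>.036)&(w[2]<.062)&(z>0)
def tt(n=4):
    return np.median([capture("scene")[1] for _ in range(n)],0)
E
python3 - <<'E'
from h import *
shot("scene","b0")
a=tt();b=tt();np.save("pics/base.npy",(a+b)/2);m=ttmask();e=(b-a)[m];print(m.sum(),np.median(e)*1e3,e.mean()*1e3,e.std()*1e3,get_state()["ft_force"],get_state()["eef_pos"])
E
```

```text
1524 -0.020384789 -0.011519497 2.2319782 [ 6.35774592 -0.27241423 -5.65021228] [ 0.56755508 -0.15937783  0.08486228]
```

Call:
carry_out:
  commands:
    - [[0.03,0,0.1],[0,0,0],2]

```text
time_s: 12.9
eef_pos: [0.5676, -0.1594, 0.0845]
ee_rot: [0.0, 0.992, 0.13, 0.0]
ft_force: [2.2, 0.5, 5.9]
finger_gap: 0.0305
```

Call:
carry_out:
  commands:
    - [[0,0,0.1],[0,0,0],2]

```text
time_s: 13.0
eef_pos: [0.5676, -0.1594, 0.0839]
ee_rot: [0.0, 0.992, 0.129, 0.0]
ft_force: [2.5, 0.9, 5.4]
finger_gap: 0.0308
```

Call:
carry_out:
  commands:
    - [[0,0,0.1],[0,0,0],2]

```text
time_s: 13.1
eef_pos: [0.5676, -0.1593, 0.0829]
ee_rot: [0.0, 0.992, 0.13, 0.0]
ft_force: [1.7, 0.5, 3.9]
finger_gap: 0.0304
```

Run:
```python
from h import *
m=ttmask();a=tt();e=(a-np.load("pics/base.npy"))[m];print(np.median(e)*1e3/.66,np.clip(e,-.01,.01).mean()*1e3/.66,get_state()["ft_force"],get_state()["eef_pos"])
```

```text
1.2103355 1.0829535 [ 4.44579567 -0.74537619  0.75597615] [ 0.56763921 -0.15932902  0.08232041]
```

Run:
```python
from h import *
m=ttmask();B=np.load("pics/base.npy")
for f in("s0","s3"):
    e=(B-np.load(f"pics/{f}.npz")["d"])[m];e=e[abs(e)<.01];print(f,np.median(e)*1e3/.66,e.mean()*1e3/.66,e.std()*1e3/len(e)**.5)
```

```text
s0 -0.046870925 -0.09885481 0.077789284
s3 -0.04226511 0.015033547 0.07823978
```

Call:
carry_out:
  commands:
    - [[0.05,0,0.1],[0,0,0],2]

```text
time_s: 13.4
eef_pos: [0.5677, -0.1594, 0.0817]
ee_rot: [0.0, 0.992, 0.129, -0.0]
ft_force: [1.0, 0.9, 10.4]
finger_gap: 0.0303
```

Call:
carry_out:
  commands:
    - [[0,0,0.1],[0,0,0],2]

```text
time_s: 13.5
eef_pos: [0.5677, -0.1593, 0.0809]
ee_rot: [0.0, 0.992, 0.129, -0.0]
ft_force: [1.4, 0.8, 9.0]
finger_gap: 0.0307
```

Run:
```python
from h import *
m=ttmask();a=tt();e=(a-np.load("pics/base.npy"))[m];e=e[abs(e)<.01];print(np.median(e)*1e3/.66,e.mean()*1e3/.66,get_state()["ft_force"],get_state()["eef_pos"])
```

```text
5.4636683 5.254961 [ 1.9080151  -0.92189595  4.81926178] [ 0.56767243 -0.15933197  0.0803352 ]
```

The correct conversion is depth change × 0.66, so the depression is about 2.3 mm now, which matches the TCP travel since the hub was touched. It needs about 1.2 mm more.

Call:
carry_out:
  commands:
    - [[0,0,0.08],[0,0,0],2]
    - [[0,0,0.05],[0,0,0],2]

```text
time_s: 13.9
eef_pos: [0.5677, -0.1594, 0.0795]
ee_rot: [0.0, 0.992, 0.129, -0.0]
ft_force: [0.9, 0.5, 9.0]
finger_gap: 0.0307
```

Run:
```python
from h import *
m=ttmask();a=tt();e=(a-np.load("pics/base.npy"))[m];e=e[abs(e)<.012];print(np.median(e)*1e3*.66,e.mean()*1e3*.66,get_state()["ft_force"],get_state()["eef_pos"])
```

```text
3.6907914 3.4889333 [ 0.64742475 -0.73301374  5.39552609] [ 0.5676488  -0.15937984  0.07918051]
```

Call:
carry_out:
  commands:
    - [[0,0,0],[0,0,0],3.6]
    - [[0,0,0],[0,0,0],4.2]
    - [[0,0,0],[0,0,0],5]
    - [[0,0,0],[0,0,0],5]
    - [[0,0,0],[0,0,0],5]

```text
time_s: 14.6
eef_pos: [0.5676, -0.1591, 0.0788]
ee_rot: [-0.0, 0.992, 0.13, -0.0]
ft_force: [-1.1, 0.0, 0.1]
finger_gap: 0.0501
```

Call:
carry_out:
  commands:
    - [[0,0,-1],[0,0,0],5]
    - [[0,0,-2],[0,0,0],5]
    - [[0,0,-3],[0,0,0],5]
    - [[0,0,-4],[0,0,0],5]
    - [[0,0,-4],[0,0,0],5]
    - [[0,0,0],[0,0,0],5]
    - [[0,0,0],[0,0,0],5]
    - [[0,0,0],[0,0,0],5]

```text
time_s: 15.4
eef_pos: [0.5671, -0.1591, 0.2184]
ee_rot: [-0.0, 0.992, 0.13, -0.001]
ft_force: [-0.4, -0.0, -0.3]
finger_gap: 0.0499
```

Run:
```python
from h import *
m=ttmask();a=tt();e=(a-np.load("pics/base.npy"))[m];e=e[abs(e)<.012];print(np.median(e)*1e3*.66,e.mean()*1e3*.66,get_state()["ft_force"],get_state()["eef_pos"])
shot("scene","s6");shot("wrist","w6");cv2.imwrite("pics/f.png",cv2.resize(np.vstack([cv2.imread("pics/s6.png")[90:360,100:480],cv2.imread("pics/w6.png")[80:400,120:500]]),None,fx=1,fy=1))
```

```text
1.8856002 1.8706993 [-0.118848    0.01242527  0.1428004 ] [ 0.56730269 -0.15900891  0.21787834]
```

View pics/f.png

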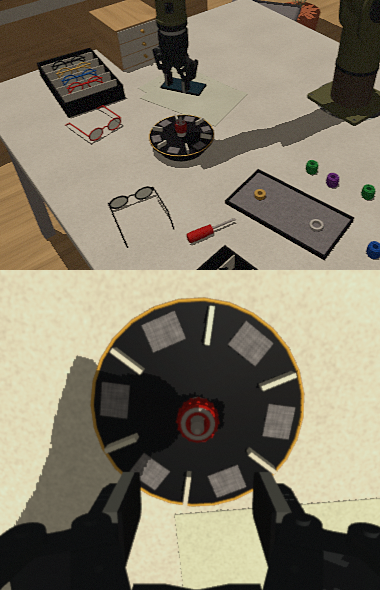

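The nut sits on the hub with the spindle through it, and the tray's other parts and everything else are where they were. The depression estimate changed to 1.9 mm on release, so I'll check it with a cleaner mask (turntable only) against the unobstructed first picture.

Run:
```python
from h import *
C=get_calibration("scene");T=np.linalg.inv(C["camera_from_world"]);v,u=np.mgrid[0:480,0:640]
ray=np.einsum('ij,jvu->ivu',T[:3,:3]@np.linalg.inv(C["K"]),np.array([u,v,np.ones_like(u)]))
def hz(d): return ray*d+T[:3,3][:,None,None]
S0=np.load("pics/s0.npz")["d"];B=np.load("pics/base.npy");S3=np.load("pics/s3.npz")["d"];F=tt(8)
w=hz(S0);r=np.hypot(w[0]-.5665,w[1]+.16);print(np.percentile(w[2][(r>.03)&(r<.055)],[5,50,95]))
for lo,hi in((.028,.055),(.028,.088)):
    m=(r>lo)&(r<hi)&(w[2]<.052)&(w[2]>.034)&(F>0)&(S0>0)
    for n,d in(("B-s0",B),("s3-s0",S3),("F-s0",F)):
        e=-(hz(d)[2]-w[2])[m]*1e3;e=e[abs(e)<8];print(lo,hi,n,len(e),np.median(e).round(2),e.mean().round(2),(e.std()/len(e)**.5).round(2))
m=(r>.12)&(r<.15);e=-(hz(F)[2]-w[2])[m]*1e3;e=e[abs(e)<8];print("table",np.median(e),e.mean())
```

```text
[0.03974816 0.04300324 0.04584341]
0.028 0.055 B-s0 421 0.19 0.11 0.09
0.028 0.055 s3-s0 484 -0.09 0.0 0.12
0.028 0.055 F-s0 442 2.15 2.1 0.09
0.028 0.088 B-s0 1308 -0.02 -0.03 0.05
0.028 0.088 s3-s0 1487 -0.13 -0.1 0.07
0.028 0.088 F-s0 1435 1.8 1.8 0.06
table 0.01960370018994073 0.056152873197098704
```

Cleaner estimate: 1.8 to 2.1 mm, within tolerance but short of the best range, as the teeth sprang back about 1.6 mm on release. I'll grip again and press about 1.5 mm further.

Call:
carry_out:
  commands:
    - [[0,0,4],[0,0,0],5]
    - [[0,0,4],[0,0,0],5]
    - [[0,0,3],[0,0,0],5]
    - [[0,0,2],[0,0,0],5]
    - [[0,0,0.8],[0,0,0],5]
    - [[0,0,0],[0,0,0],5]
    - [[0,0,0],[0,0,0],5]
    - [[0,0,0],[0,0,0],5]

```text
time_s: 16.9
eef_pos: [0.569, -0.1594, 0.0824]
ee_rot: [0.0, 0.992, 0.129, 0.001]
ft_force: [-0.1, -0.5, -0.4]
finger_gap: 0.0501
```

Call:
carry_out:
  commands:
    - [[0,0,0],[0,0,0],4]
    - [[0,0,0],[0,0,0],3.5]
    - [[0,0,0],[0,0,0],3]
    - [[0,0,0],[0,0,0],2]
    - [[0,0,0],[0,0,0],2]

```text
time_s: 17.4
eef_pos: [0.5684, -0.1593, 0.0812]
ee_rot: [0.0, 0.992, 0.129, 0.0]
ft_force: [1.1, -0.1, 1.4]
finger_gap: 0.0302
```

```bash
cat >> h.py <<'E'
def press(n=4):
    C=get_calibration("scene");T=np.linalg.inv(C["camera_from_world"]);v,u=np.mgrid[0:480,0:640]
    ray=np.einsum('ij,jvu->ivu',T[:3,:3]@np.linalg.inv(C["K"]),np.array([u,v,np.ones_like(u)]))
    S0=np.load("pics/s0.npz")["d"];w=ray*S0+T[:3,3][:,None,None];r=np.hypot(w[0]-.5665,w[1]+.16)
    F=tt(n);m=(r>.028)&(r<.088)&(w[2]<.052)&(w[2]>.034)&(F>0)&(S0>0);e=-((F-S0)*ray[2])[m]*1e3;e=e[abs(e)<10]
    s=get_state();print(np.median(e).round(2),e.mean().round(2),s["eef_pos"],s["ft_force"])
E
python3 -c "from h import *;press()"
```

```text
2.73 2.66 [ 0.56835123 -0.15934702  0.08119591] [ 1.64841378 -0.60867398  2.56346995]
```

Call:
carry_out:
  commands:
    - [[0,0,0.08],[0,0,0],2]
    - [[0,0,0.08],[0,0,0],2]

```text
time_s: 17.8
eef_pos: [0.5685, -0.1593, 0.0804]
ee_rot: [0.0, 0.992, 0.129, 0.001]
ft_force: [-1.3, 0.2, 9.6]
finger_gap: 0.0303
```

```bash
python3 -c "from h import *;press()"
```

```text
3.55 3.45 [ 0.56848108 -0.15924476  0.08011642] [-0.52820823 -0.53716432  5.82193123]
```

Call:
carry_out:
  commands:
    - [[0,0,0.08],[0,0,0],2]
    - [[0,0,0.05],[0,0,0],2]

```text
time_s: 18.2
eef_pos: [0.5686, -0.1593, 0.0792]
ee_rot: [0.0, 0.992, 0.13, 0.001]
ft_force: [-0.7, 0.7, 10.2]
finger_gap: 0.0305
```

```bash
python3 -c "from h import *;press()"
```

```text
4.79 4.53 [ 0.56849152 -0.15919022  0.07887643] [-0.2757557  -0.17433373  7.8263616 ]
```

Call:
carry_out:
  commands:
    - [[0,0,0],[0,0,0],5]
    - [[0,0,0],[0,0,0],5]
    - [[0,0,0],[0,0,0],5]
    - [[0,0,0],[0,0,0],5]

```text
time_s: 18.8
eef_pos: [0.5676, -0.159, 0.0778]
ee_rot: [-0.0, 0.992, 0.13, -0.0]
ft_force: [0.9, -0.5, -0.6]
finger_gap: 0.0501
```

```bash
python3 -c "from h import *;press(8)"
```

```text
2.65 2.53 [ 0.56796565 -0.15919417  0.07810324] [-0.075211   -0.2292232   0.21918367]
```

Released depression is about 2.6 mm, which is good. One more small press will bring it into the best range.

Call:
carry_out:
  commands:
    - [[0,0,0],[0,0,0],4]
    - [[0,0,0],[0,0,0],3.5]
    - [[0,0,0],[0,0,0],3]
    - [[0,0,0],[0,0,0],2]
    - [[0,0,0],[0,0,0],2]

```text
time_s: 19.7
eef_pos: [0.5681, -0.1594, 0.0778]
ee_rot: [0.0, 0.992, 0.129, 0.0]
ft_force: [1.1, -1.2, -4.4]
finger_gap: 0.0307
```

```bash
python3 -c "from h import *;press()"
```

```text
3.38 3.23 [ 0.56803974 -0.15941609  0.07785477] [ 1.85295478 -2.38615356 -5.22087791]
```

Call:
carry_out:
  commands:
    - [[0,0,0.08],[0,0,0],2]
    - [[0,0,0.08],[0,0,0],2]
    - [[0,0,0.06],[0,0,0],2]

```text
time_s: 20.2
eef_pos: [0.5681, -0.1594, 0.0773]
ee_rot: [0.0, 0.992, 0.129, 0.0]
ft_force: [-2.0, -1.1, 11.9]
finger_gap: 0.0309
```

```bash
python3 -c "from h import *;press()"
```

```text
3.77 3.58 [ 0.56808945 -0.15940444  0.07740758] [-1.46550371 -0.57045349  9.25255253]
```

Call:
carry_out:
  commands:
    - [[0,0,0.08],[0,0,0],2]
    - [[0,0,0.07],[0,0,0],2]

```text
time_s: 20.6
eef_pos: [0.5682, -0.1594, 0.0762]
ee_rot: [0.0, 0.992, 0.129, 0.0]
ft_force: [-2.1, -1.5, 11.6]
finger_gap: 0.0308
```

```bash
python3 -c "from h import *;press()"
```

```text
4.93 4.72 [ 0.56812709 -0.15938799  0.07584292] [-1.60192213 -0.57795148  8.72431108]
```

Call:
carry_out:
  commands:
    - [[-0.02,0,0.07],[0,0,0],2]
    - [[0,0,0.04],[0,0,0],2]

```text
time_s: 21.0
eef_pos: [0.5682, -0.1594, 0.0752]
ee_rot: [0.0, 0.992, 0.129, 0.001]
ft_force: [-2.0, -0.7, 13.1]
finger_gap: 0.0305
```

Call:
carry_out:
  commands:
    - [[0,0,0],[0,0,0],5]
    - [[0,0,0],[0,0,0],5]
    - [[0,0,0],[0,0,0],5]
    - [[0,0,0],[0,0,0],5]

```text
time_s: 21.4
eef_pos: [0.5676, -0.159, 0.0731]
ee_rot: [-0.0, 0.992, 0.13, -0.0]
ft_force: [1.0, 0.9, 0.6]
finger_gap: 0.0502
```

Call:
carry_out:
  commands:
    - [[0,0,-1],[0,0,0],5]
    - [[0,0,-2],[0,0,0],5]
    - [[0,0,-3],[0,0,0],5]
    - [[0,0,-4],[0,0,0],5]
    - [[0,0,-4],[0,0,0],5]
    - [[0,0,0],[0,0,0],5]
    - [[0,0,0],[0,0,0],5]

```text
time_s: 22.1
eef_pos: [0.5682, -0.1593, 0.2148]
ee_rot: [0.0, 0.992, 0.129, 0.001]
ft_force: [-0.4, -1.0, -0.2]
finger_gap: 0.05
```

Run:
```python
from h import *
press(8);shot("scene","s9");shot("wrist","w9");cv2.imwrite("pics/g.png",np.vstack([cv2.imread("pics/s9.png")[90:360,100:480],cv2.imread("pics/w9.png")[80:400,120:500]]))
```

```text
5.49 5.12 [ 0.5674315  -0.15908453  0.21252258] [ 0.882704   -0.54214451  0.84004483]
```

View pics/g.png

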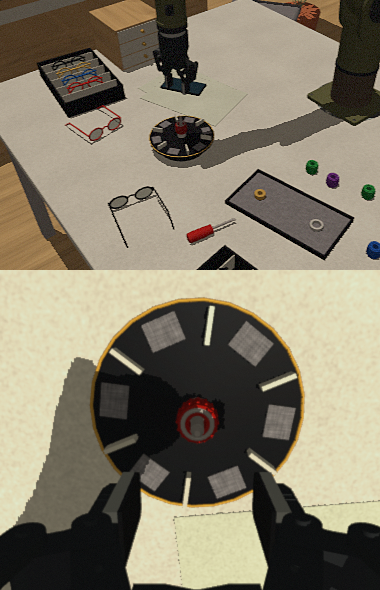

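The nut is seated and the surroundings are unchanged, but the released depression now reads about 5.5 mm, with hardly any spring-back this time. I'll cross-check with the wrist depth pictures taken before and after (w6 and w9), relative to the table.

Run:
```python
from h import *
for f in("w2","w4","w6","w9"):
    W,T,U=cloud(f,0,640,60,330); r=np.hypot(W[:,0]-.5667,W[:,1]+.1597)
    k=U[:,1]<300 if f in("w6","w9") else U[:,1]<262
    a=k&(r>.025)&(r<.055)&(W[:,2]<.052)&(W[:,2]>.03); t=k&(r>.11)&(r<.16)&(abs(W[:,2])<.012)
    # plane fit of table, remove tilt
    A=np.c_[W[t,:2],np.ones(t.sum())];c=np.linalg.lstsq(A,W[t,2],rcond=None)[0]
    h=(W[a,2]-np.c_[W[a,:2],np.ones(a.sum())]@c)*1e3;print(f,a.sum(),t.sum(),np.median(h).round(2),h.mean().round(2),(1e3*c).round(2))
press(8)
```

```text
w2 8988 28270 42.99 42.98 [ 0.46 -0.21  0.33]
w4 8818 29692 42.99 42.99 [ 0.52 -0.25  0.29]
w6 8923 30401 41.03 41.02 [ 0.57 -0.25  0.28]
w9 9009 31114 37.21 37.21 [ 0.63 -0.24  0.25]
5.42 5.09 [ 0.56780866 -0.15921547  0.21333771] [ 0.35920779 -0.46686338 -0.1331225 ]
```

The wrist depth is precise and puts the depression at 5.8 mm: inside the 1.5–6 mm band and not flat, but above the best range. Drawing the nut back up would work against the biting teeth and could spoil it, so I'll wait and check that it holds steady.

Call:
carry_out:
  commands:
    - [[0,0,0],[0,0,0],5]
    - [[0,0,0],[0,0,0],5]
    - [[0,0,0],[0,0,0],5]
    - [[0,0,0],[0,0,0],5]
    - [[0,0,0],[0,0,0],5]
    - [[0,0,0],[0,0,0],5]
    - [[0,0,0],[0,0,0],5]
    - [[0,0,0],[0,0,0],5]

```text
time_s: 23.8
eef_pos: [0.5678, -0.1592, 0.2133]
ee_rot: [0.0, 0.992, 0.13, -0.0]
ft_force: [0.2, 0.4, -0.0]
finger_gap: 0.0502
```

Run:
```python
from h import *
for i in range(3): shot("wrist",f"x{i}")
for f in("w4","w6","w9","x0","x1","x2"):
    W,T,U=cloud(f,0,640,60,480); r=np.hypot(W[:,0]-.5667,W[:,1]+.1597); k=U[:,1]<262
    a=k&(r>.025)&(r<.055)&(W[:,2]<.052)&(W[:,2]>.03); t=k&(r>.11)&(r<.16)&(abs(W[:,2])<.012)
    A=np.c_[W[t,:2],np.ones(t.sum())];c=np.linalg.lstsq(A,W[t,2],rcond=None)[0]
    h=(W[a,2]-np.c_[W[a,:2],np.ones(a.sum())]@c)*1e3
    n=(r<.0165)&(r>.009)&(W[:,2]>.07)&(W[:,2]<.1)&(U[:,1]<400); print(f,np.median(h).round(2),"nut top",(np.percentile(W[n,2],50)*1e3).round(2) if n.sum() else "")
```

```text
w4 42.99 nut top 
w6 41.03 nut top 84.91
w9 37.21 nut top 81.15
x0 37.21 nut top 81.17
x1 37.22 nut top 81.19
x2 37.22 nut top 81.22
```

```bash
python3 -c "from h import *;print(sign_off())"
```

```text
the job is handed in; nothing more can be done
None
```

The red push nut is on the spindle and tight against the hub, but the washers are squeezed more than half-way. The turntable is pressed down about 5.8 mm, inside the good band of 1.5–6 mm but above the best 3–4 mm, and not flat.

- **Pressing:** I centred the nut over the spindle with the wrist camera and pressed it on in small steps. No force reading passed about 13 N down, or about 6 N sideways. I read the force only at the end of each step.
- **Why it ended high:** the first two presses sprang back to about 2.0 mm and 2.6 mm on release. I pressed a third time to reach the best range, and that time it hardly sprang back. I did not pull the nut back up, because the teeth bite when drawn up and that could have spoiled it.
- **Steadiness:** after release, with the arm about 13 cm above, the wrist camera gave the same depression to about 0.01 mm over more than a second.
- **Disagreement:** the scene camera reads 5.1–5.5 mm against 5.8 mm from the wrist camera. I trust the wrist camera more, because its readings repeat more closely.
- **Other things:** in the last pictures the thumb nut, spacer, both pairs of glasses and screwdriver look where they were. The gripper partly hides the phone there, but I did not go near it. While I gripped the nut in the tray, the wrist read 6 N upward, so the fingertips probably touched the tray floor lightly.

I handed it in with the robot touching nothing, at about 24 s of the 72 s allowed.

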